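# Long board to the drying rack

### The arm

A 7-joint arm with a two-finger parallel gripper is mounted at the origin on the work surface. World frame = base frame: x ahead of the robot, y to its left, z up, the work surface at z = 0. Lengths are in m, angles in rad, forces in N, time in s.
With the tool pointing down it reaches from about 0.425 to 0.875 m from the base axis. Payload 4.7 kg.
Tool frame: the origin (TCP) lies midway between the tips of the shut fingers; the grasp point (between the pads) lies 19 mm behind it; z points along the fingers, y is the direction in which the jaws open and shut (so a half turn about z gives the same grasp; the last joint's range is limited). The gripper opens to 87 mm and grips with 3 to 60 N. Pads are 19 mm wide; open, the fingers measure 117 mm over their backs; the gripper's body (75 mm by 190 mm) begins 51 mm behind the grasp point.
Start: joints at [-1.216, 0.321, -0.07, 1.45, 0.023, 1.371, -0.057], TCP at [0.217, 0.613, 0.223] pointing down, gripper open.
Joint ranges: [-2.86, 2.86], [-0.3, 2.09], [-1.38, 1.24], [0.06, 2.45], [-1.56, 4.7], [0.09, 2.05], [-2.69, 2.69]. Speed limits (rad/s): [2.57, 2.57, 3.14, 3.14, 3.14, 3.14, 3.14].

### API

Orientations are given as a rotation vector (axis times angle).
In Python, from bench import monitor, eyes, order gives the robot as it stands. The module is installed in compiled form; this text tells all that it offers.
- The arm moves only by the shell command python3 -m pendant 'ROWS' [FORCE]. ROWS is JSON, a list of rows, each a list of 3 entries, a list of its own where there are three numbers: the turn, a rotation vector about the tool's x, y, z in degrees, then the shift along the tool's x, y, z in m, then the gripper command: -1 is fully open, 1 is shut, values between are in proportion. In form: [[[rx, ry, rz], [tx, ty, tz], hand], ...]. A call has 1 to 8 rows; each row shifts and turns the commanded pose from where the row before left it, along the tool's axes as they then stand; what a row does not reach is not made up. A row lasts 1/8 s, in which the tool goes at most 62.5 mm and 10.7 degrees, less where a joint would pass 70% of its speed; a pose out of reach is approached as far as the arm can. A call is refused whole if a number of a shift passes 0.0625 or a number of a turn 10.7, either way. A call with a gripper value outside its range is refused whole. The fingers move at their own pace and stop on an object; FORCE is the grip in N (left out, the last holds). Time passes only in rows, so rows that do not move let the fingers close. It gives the time, the measured TCP pose, the force and the opening at its end, in the units of the state.
- monitor.get_state(): the state, without advancing time (a new reading comes with each control period).
- eyes.get_image(name): name is "side" or "top" or "wrist"; returns a dict with "color" (400x640x3 uint8, red, green, blue), "range_z" (400x640 float32, m along the optical axis (not along the pixel's ray), 0 where there is no reading), "fx", "fy", "cx", "cy" (pixels), "world_to_cam" (4x4, takes a point from world to camera coordinates). Camera axes: x right, y up, looking along -z (the intrinsics and any distortion apply to the point x, -y, -z); pixel columns grow to the right and rows downward; lengths in m; the calibration is good to about 2 mm. A picture is of the moment at which its call begins.
- order.close_job(): hands the job in, once; it reports no verdict.
The state is a dict: "time": time; "joint_positions": joint angles; "qd": joint speeds; "joint_torque": joint torques, N m; "position": TCP position; "tool_rot": TCP orientation; "ft_force": force on the tool from outside, world axes, zero at the start; "torque": the same for the moment, N m; "grip_width": opening from 0.0 (shut) to 1.0 (fully open).
Only numpy, scipy, OpenCV 4.12 (cv2) and the standard library are available. Lean on these libraries where they do the work, as an engineer would, in place of code of your own. Each camera call takes 0.05 s, during which the arm holds its last target.

### The job

Two washed wooden boards stand on edge in the white wash stand. Lift out the longer one and stand it upright in the empty slot of the metal drying rack, about centred along the slot; lower it all the way to the bottom rather than dropping it, and let go. Leave the shorter board and the wooden board already in the rack standing where they are.

Things in the scene. Friction and masses are not known exactly. Their poses are not given: they have to be found in the camera images.
- long_board_mid (a point): Centre of the longer plain wooden board, the one to move: 200 mm long, 16 thick, 130 high, 0.18 to 0.37 kg, on edge in either of the two slots (96 apart) of the white wash stand, whose walls reach 50 above the table; the board's top edge is 140 above it. Point half-way up, 65 mm from lower and top edges. x along its length, y through its thickness, z up.
- short_board_mid (a point): Centre of the shorter board, to be left alone: same wood, 120 mm long, 16 thick, 130 high, in the wash stand's other slot, parallel to the longer board. Point half-way up (65 mm above its lower edge); x along its length, y through its thickness, z up.
- racked_board_mid (a point): Centre of the wooden board already in the drying rack, to be left alone: 120 mm long, 16 thick, 130 high, its top edge 146 above the table. Point half-way up; x along its length, y through its thickness, z up.
- empty_slot (a point): Middle of the floor of the metal rack's empty slot, 16 mm above the table; any one of three in a row, 85 apart (the others hold the wooden board and a metal tray 120 high). x along it (140 long, ends open), y across, z up. 24 wide between walls 55 high, then lips flaring to 47 at 71 above this floor. The long board's centre is 65 above this point when fully down.

How it is judged:
At the end, for the whole second after the job is handed in: The longer board stands at rest in the rack's empty slot, released: its centre within 30 mm of the slot's middle along the slot, 15 mm across it, its lower edge within 12 mm of the slot floor, upright within 12 degrees and in line with the slot within 11 degrees (x of long_board_mid in the frame of empty_slot between -0.03 and 0.03 m and y of long_board_mid in the frame of empty_slot between -0.015 and 0.015 m and z of long_board_mid in the frame of empty_slot between 0.053 and 0.077 m and angle between long_board_mid's own z axis and vertical below 0.21 rad and angle between the x axis of long_board_mid and the x axis of empty_slot, either way round below 0.2 rad and linear speed of long_board below 0.03 m/s); the robot touches nothing.
It fails at once if the shorter board is moved more than 40 mm or tipped more than 20 degrees (distance of short_board_mid from where it was at the start of the episode above 0.04 m or angle between short_board_mid's own z axis and vertical above 0.35 rad).
It fails at once if the wooden board already in the rack is moved more than 40 mm or tipped more than 20 degrees (distance of racked_board_mid from where it was at the start of the episode above 0.04 m or angle between racked_board_mid's own z axis and vertical above 0.35 rad).
It fails at once if the longer board is dropped into the slot (falls faster than 0.7 m/s, as from 25 mm) (horizontal distance between long_board_mid and empty_slot below 0.05 m and z of long_board_mid in the frame of empty_slot below 0.13 m and linear speed of long_board above 0.7 m/s).
It also fails if it takes over 42 s, if anything falls off the work surface, if the arm or the gripper's body presses on something with over 40 N, if the wrist force passes 120 N, or if a joint passes its speed limit or range.

## Working session

There is one attempt and no reset: what is moved stays moved. The work goes in short steps, Python scripts to look and compute and a shell command to move; the robot and the scene stay as the last step left them, time stands still between calls to the robot, and variables do not carry over. Pictures are saved under pics/ and viewed, and the job is handed in when it is done.

```bash
mkdir -p pics; cat > h.py <<'E'
import numpy as np, cv2
from bench import monitor, eyes, order
def grab(n,tag):
    im=eyes.get_image(n); np.savez(f'{tag}_{n}.npz',**im)
    cv2.imwrite(f'pics/{tag}_{n}.png',cv2.cvtColor(im['color'],cv2.COLOR_RGB2BGR)); return im
def load(n,tag): return dict(np.load(f'{tag}_{n}.npz'))
def cloud(im):
    z=im['range_z'].astype(float); v,u=np.mgrid[:z.shape[0],:z.shape[1]]
    p=np.stack([(u-im['cx'])/im['fx']*z,-(v-im['cy'])/im['fy']*z,-z],-1)
    T=np.linalg.inv(im['world_to_cam']); return p@T[:3,:3].T+T[:3,3]
E
python3 - <<'E'
from h import *
s=monitor.get_state()
for k,v in s.items(): print(k,np.round(v,4))
for n in ['top','side','wrist']:
    im=grab(n,'a'); print(n,im.keys(),im['fx'],im['cx'],im['cy'],(im['range_z']>0).mean()); print(np.round(im['world_to_cam'],3))
E
```

```text
time 0.0
joint_positions [-1.2159  0.3218 -0.0701  1.4516  0.0226  1.3708 -0.0569]
qd [ 0.0018 -0.0002  0.0006 -0.0005  0.0001 -0.0004 -0.0009]
joint_torque [-0.00000e+00 -4.91284e+01 -4.04000e-01 -3.12530e+01 -6.40000e-02
  4.35000e-02  2.00000e-04]
position [0.2171 0.6121 0.2215]
tool_rot [-5.3270e-01 -3.0959e+00  2.9000e-03]
ft_force [-1.2583  0.306  -0.619 ]
torque [ 0.0404  0.0502 -0.0027]
grip_width 0.998
top dict_keys(['color', 'range_z', 'fx', 'fy', 'cx', 'cy', 'world_to_cam']) 413.14504656625206 317.5502038152589 198.74645964511285 0.99605078125
[[ 0.03  -0.999  0.018 -0.029]
 [ 0.987  0.032  0.158 -0.581]
 [-0.159  0.013  0.987 -0.74 ]
 [ 0.     0.     0.     1.   ]]
side dict_keys(['color', 'range_z', 'fx', 'fy', 'cx', 'cy', 'world_to_cam']) 415.6162635110533 311.2837104419888 202.27214521381117 0.99601953125
[[-0.654 -0.757  0.004  0.374]
 [ 0.42  -0.359  0.833 -0.314]
 [-0.629  0.546  0.553 -0.638]
 [ 0.     0.     0.     1.   ]]
wrist dict_keys(['color', 'range_z', 'fx', 'fy', 'cx', 'cy', 'world_to_cam']) 316.5671253615217 320.5139417303157 204.15523166377878 0.99573828125
[[ 0.333  0.943 -0.003 -0.649]
 [-0.909  0.321 -0.265  0.034]
 [-0.249  0.091  0.964 -0.39 ]
 [ 0.     0.     0.     1.   ]]
```

View pics/a_top.png

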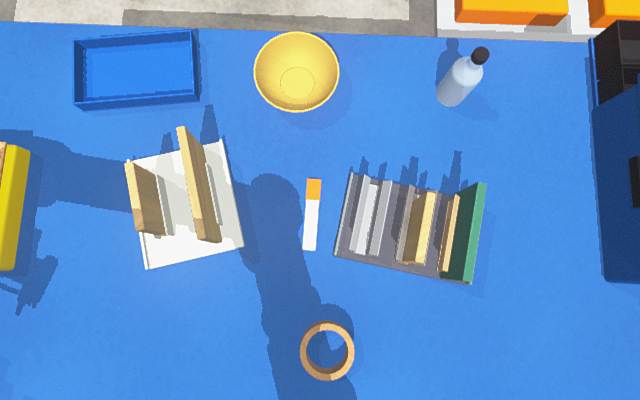

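View pics/a_side.png

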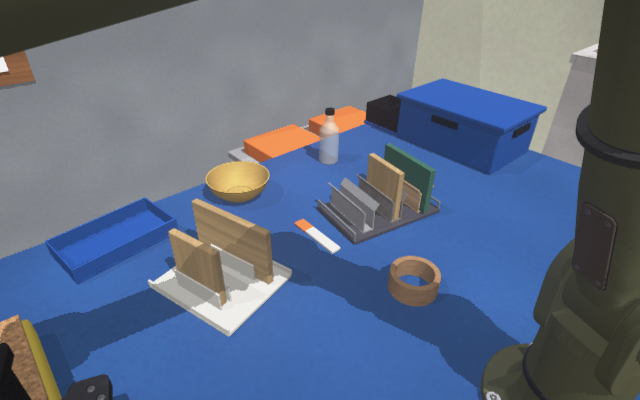

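View pics/a_wrist.png

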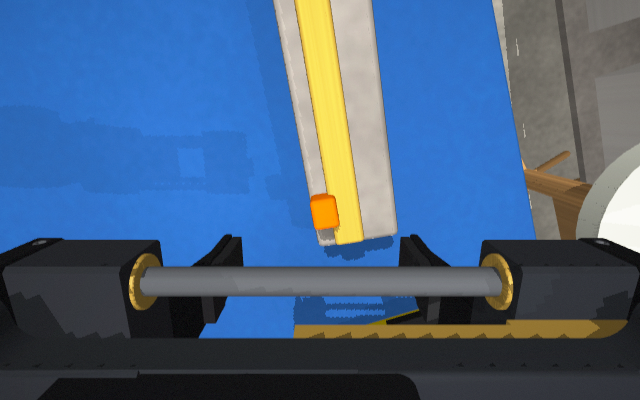

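```bash
python3 - <<'E'
from h import *
im=load('top','a'); c=cv2.cvtColor(im['color'],cv2.COLOR_RGB2BGR)
a=cv2.resize(c[110:290,320:500],None,fx=3.3,fy=3.3,interpolation=cv2.INTER_CUBIC)
cv2.imwrite('pics/z_rack.png',a)
P=cloud(im)
# top surfaces: stand region & rack region
def blobs(zlo,zhi,name,r):
    m=((P[...,2]>zlo)&(P[...,2]<zhi)).astype(np.uint8); k=np.zeros_like(m); k[r[0]:r[1],r[2]:r[3]]=1; m*=k
    n,l,st,ce=cv2.connectedComponentsWithStats(m)
    for i in range(1,n):
        if st[i,4]<25: continue
        q=P[l==i]; (cx,cy),(w,h),an=cv2.minAreaRect((q[:,:2]*1000).astype(np.float32))
        print(name,st[i],'c',round(cx),round(cy),'wh',round(w),round(h),round(an,1),'z',np.round(np.median(q[:,2]),3))
blobs(.13,.15,'stand',(110,290,110,260))
blobs(.04,.06,'standwall',(110,290,110,260))
blobs(.003,.02,'standbase',(110,290,110,260))
blobs(.13,.16,'rack',(150,300,320,500))
blobs(.08,.10,'racklip',(150,300,320,500))
blobs(.005,.03,'rackbase',(150,300,320,500))
E
```

```text
stand [ 176  126   32  114 1203] c 590 205 wh 199 17 14.9 z 0.139
stand [124 161  23  71 774] c 562 297 wh 120 18 16.1 z 0.139
standwall [197 140  22 103 407] c 591 195 wh 198 17 11.8 z 0.049
standwall [151 172  18  64 449] c 563 286 wh 121 22 9.2 z 0.049
standbase [ 133  139  111  130 6036] c 572 250 wh 224 191 14.7 z 0.01
rack [ 461  181   26  101 1038] c 522 -275 wh 18 170 79.6 z 0.135
rack [413 191  23  72 811] c 525 -189 wh 17 120 79.4 z 0.145
racklip [349 175  18  75 193] c 555 -84 wh 6 139 79.6 z 0.082
racklip [376 180  16  76 202] c 546 -130 wh 7 139 79.7 z 0.082
racklip [396 184  16  76 190] c 540 -168 wh 6 140 79.4 z 0.082
racklip [451 186  19  94 359] c 523 -267 wh 3 169 79.7 z 0.09
racklip [422 195  15  71  97] c 526 -215 wh 5 130 78.7 z 0.082
racklip [442 194  16  76 168] c 525 -251 wh 6 140 79.6 z 0.082
racklip [406 197  14  66 169] c 526 -181 wh 7 118 82.6 z 0.089
rackbase [ 333  173  138  112 5282] c 536 -190 wh 269 172 79.6 z 0.012
rackbase [413 187  14  13  96] c 603 -215 wh 24 28 78.4 z 0.012
```

View pics/z_rack.png

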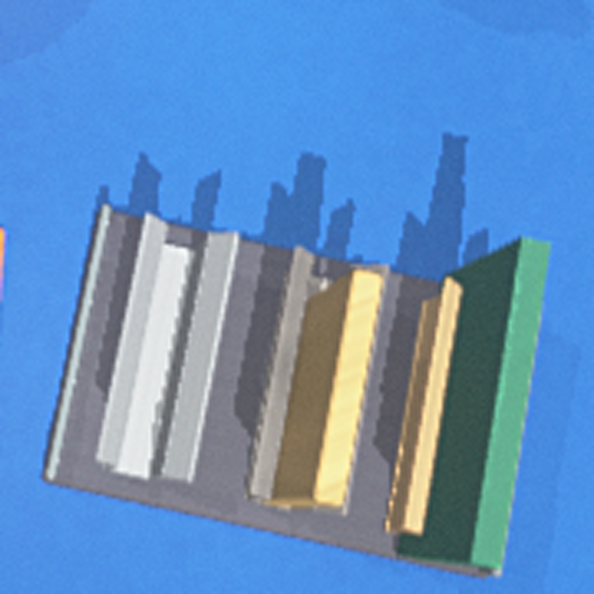

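```bash
cat >> h.py <<'E'
from scipy.spatial.transform import Rotation as R
def goal(ang,xyz,s=None):
    """tool down, tool y across object whose long axis is at ang deg; print delta in tool frame"""
    s=s or monitor.get_state(); Rt=R.from_rotvec(s['tool_rot']).as_matrix(); p=np.array(s['position'])
    best=None
    for k in (0,180):
        a=np.radians(ang+k); x=np.array([np.cos(a),np.sin(a),0]); z=np.array([0,0,-1.]); G=np.stack([x,np.cross(z,x),z],1)
        rv=np.degrees(R.from_matrix(Rt.T@G).as_rotvec())
        if best is None or np.linalg.norm(rv)<np.linalg.norm(best[0]): best=(rv,G)
    rv,G=best; d=np.array(xyz)-p
    print('pos',np.round(p,4),'tool x',np.round(Rt[:,0],3),'z',np.round(Rt[:,2],4),'w',round(s['grip_width'],3),'F',np.round(s['ft_force'],1),'t',round(s['time'],2))
    print('turn(deg,tool)',np.round(rv,2),'shift now-frame',np.round(Rt.T@d,4),'shift after-turn frame',np.round(G.T@d,4))
E
python3 - <<'E'
from h import *
im=load('top','a'); P=cloud(im)
for nm,r,zl,zh in [('long',(126,240,176,208),.133,.147),('short',(161,232,124,147),.133,.147),('racked',(191,263,413,436),.138,.152),('lipL',(175,250,349,367),.075,.09),('lipR',(180,256,376,392),.075,.09)]:
    q=P[r[0]:r[1],r[2]:r[3]].reshape(-1,3); q=q[(q[:,2]>zl)&(q[:,2]<zh)]
    c=q.mean(0); u,s,v=np.linalg.svd(q[:,:2]-c[:2],full_matrices=False); d=v[0]*np.sign(v[0,0]); t=(q[:,:2]-c[:2])@d; n=(q[:,:2]-c[:2])@np.array([-d[1],d[0]])
    print(nm,len(q),np.round(c,4),'ang',np.degrees(np.arctan2(d[1],d[0])).round(2),'len',np.ptp(t).round(4),'mid',(c[:2]+d*(t.max()+t.min())/2+np.array([-d[1],d[0]])*(n.max()+n.min())/2).round(4),'zmax',q[:,2].max().round(3))
goal(15,(.59,.205,.22))
E
```

```text
long 1154 [0.5872 0.2037 0.139 ] ang 15.07 len 0.1993 mid [0.5896 0.2048] zmax 0.143
short 726 [0.562  0.2958 0.1388] ang 14.99 len 0.12 mid [0.5623 0.2973] zmax 0.143
racked 737 [ 0.5245 -0.1878  0.1447] ang -10.56 len 0.1198 mid [ 0.5253 -0.1889] zmax 0.149
lipL 321 [ 0.5525 -0.0846  0.0803] ang -10.46 len 0.1394 mid [ 0.5545 -0.0858] zmax 0.086
lipR 366 [ 0.5501 -0.1299  0.0801] ang -10.0 len 0.1395 mid [ 0.5467 -0.1286] zmax 0.086
pos [0.2171 0.6122 0.2217] tool x [-0.943  0.334 -0.   ] z [-4.0e-04 -1.3e-03 -1.0e+00] w 1.001 F [-1.1 -0.6  0.2] t 0.15
turn(deg,tool) [-8.000e-02 -2.000e-02 -3.452e+01] shift now-frame [-0.4875 -0.2592  0.0021] shift after-turn frame [-0.2548 -0.4899  0.0017]
```

```bash
python3 -m pendant '[[[0,0,-8.63],[0,0,0],-1],[[0,0,-8.63],[0,0,0],-1],[[0,0,-8.63],[0,0,0],-1],[[0,0,-8.63],[0,0,0],-1]]' 30; python3 -m pendant '[[[0,0,0],[-0.03,-0.06,0],-1],[[0,0,0],[-0.03,-0.06,0],-1],[[0,0,0],[-0.03,-0.06,0],-1],[[0,0,0],[-0.03,-0.06,0],-1],[[0,0,0],[-0.03,-0.06,0],-1],[[0,0,0],[-0.03,-0.06,0],-1],[[0,0,0],[-0.03,-0.06,0],-1],[[0,0,0],[-0.03,-0.05,0],-1]]'; python3 -m pendant '[[[0,0,0],[0,0,0],-1],[[0,0,0],[0,0,0],-1]]'; python3 - <<'E'
from h import *
goal(15,(.59,.205,.22))
grab('wrist','b');grab('side','b')
E
```

```text
time: 0.65
position: [0.2172, 0.6124, 0.2221]
tool_rot: [0.418, -3.113, 0.001]
ft_force: [-0.9, 0.2, -0.1]
grip_width: 0.999
time: 1.65
position: [0.5505, 0.2425, 0.2226]
tool_rot: [-0.409, 3.115, -0.0]
ft_force: [0.4, 0.8, -0.3]
grip_width: 0.999
time: 1.9
position: [0.5489, 0.2452, 0.2221]
tool_rot: [0.41, -3.114, -0.001]
ft_force: [-1.2, 0.9, 0.1]
grip_width: 1.0
pos [0.5489 0.2452 0.2221] tool x [-0.966 -0.259  0.001] z [-1.2e-03  5.0e-04 -1.0e+00] w 1.0 F [-1.2  0.9  0.1] t 1.9
turn(deg,tool) [ 0.05 -0.06 -0.01] shift now-frame [-0.0293 -0.0495  0.0021] shift after-turn frame [-0.0293 -0.0495  0.0021]
```

View pics/b_wrist.png

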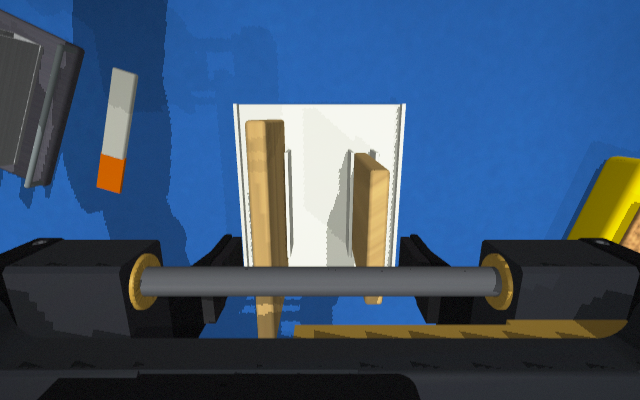

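View pics/b_side.png

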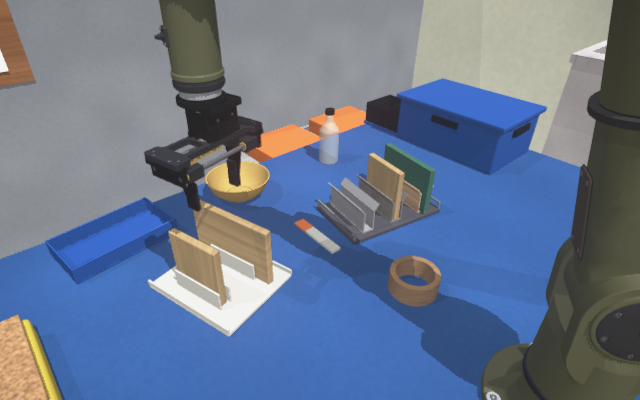

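The wrist view shows the long board's top edge (col ~265, rows 120–335) running parallel to the tool's x axis. I still need to shift about 29 mm in x and 50 mm in y.

```bash
python3 -m pendant '[[[0,0,0],[-0.0145,-0.025,0],-1],[[0,0,0],[-0.0145,-0.0245,0],-1],[[0,0,0],[0,0,0],-1],[[0,0,0],[0,0,0],-1]]'; python3 - <<'E'
from h import *
goal(15,(.59,.205,.096))
im=grab('wrist','c'); P=cloud(im)
m=(np.abs(P[...,2]-.139)<.007)&(np.hypot(P[...,0]-.59,P[...,1]-.205)<.13); m[235:]=0
q=P[m]; print(len(q)); (c,wh,an)=cv2.minAreaRect((q[:,:2]*1000).astype(np.float32)); print(c,wh,an)
m=(np.abs(q[:,2]-.139)<.005); 
s=monitor.get_state(); Rt=R.from_rotvec(s['tool_rot']).as_matrix(); l=(q-s['position'])@Rt; print('tool frame board: x',l[:,0].min(),l[:,0].max(),'y',np.percentile(l[:,1],[2,50,98]))
E
```

```text
time: 2.5
position: [0.5891, 0.2065, 0.2225]
tool_rot: [0.414, -3.114, -0.002]
ft_force: [0.5, 1.0, -0.7]
grip_width: 0.999
pos [0.5891 0.2065 0.2225] tool x [-0.965 -0.261  0.   ] z [-8.0e-04  1.1e-03 -1.0e+00] w 0.999 F [ 0.5  1.  -0.7] t 2.5
turn(deg,tool) [ 0.07 -0.03  0.14] shift now-frame [-0.0005 -0.0018  0.1265] shift after-turn frame [-0.0005 -0.0016  0.1265]
5393
(541.3916625976562, 240.77171325683594) (120.00172424316406, 112.35038757324219) 14.615076065063477
tool frame board: x -0.023362158930842605 0.09750512254916681 y [-0.01022308  0.00291432  0.09935944]
```

View pics/c_wrist.png

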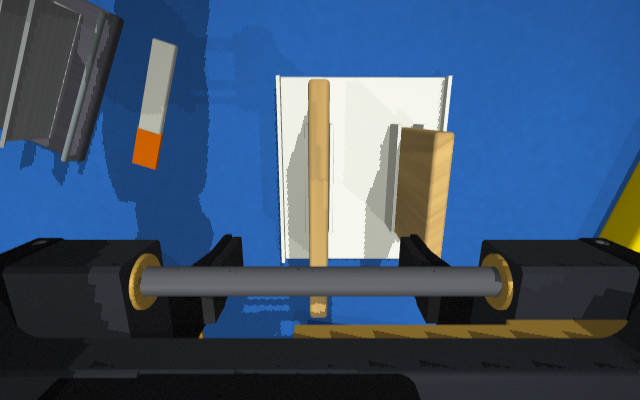

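```bash
python3 -m pendant '[[[0,0,0],[0,-0.0015,0.03],-1],[[0,0,0],[0,0,0.03],-1],[[0,0,0],[0,0,0.03],-1],[[0,0,0],[0,0,0.02],-1],[[0,0,0],[0,0,0.016],-1],[[0,0,0],[0,0,0],-1]]'; python3 - <<'E'
from h import *
goal(15,(.59,.205,.096)); grab('side','d'); grab('wrist','d')
E
```

```text
time: 3.3
position: [0.5899, 0.2031, 0.0956]
tool_rot: [0.411, -3.113, 0.001]
ft_force: [-0.2, 0.3, 0.6]
grip_width: 1.001
pos [0.5899 0.2031 0.0956] tool x [-0.966 -0.259  0.002] z [-1.7e-03 -6.0e-04 -1.0e+00] w 1.001 F [-0.2  0.3  0.6] t 3.3
turn(deg,tool) [-0.01 -0.1   0.03] shift now-frame [-0.0006  0.0018 -0.0004] shift after-turn frame [-0.0006  0.0018 -0.0004]
```

View pics/d_wrist.png

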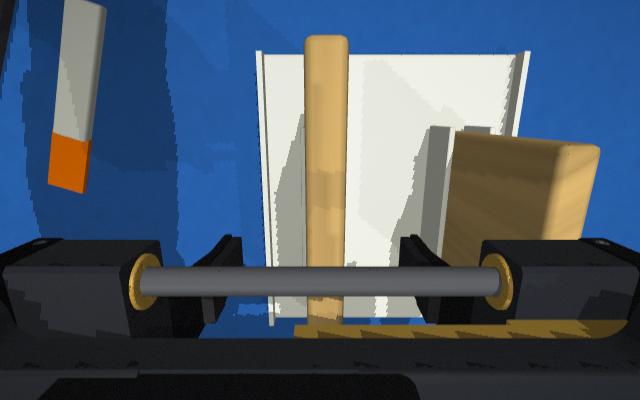

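View pics/d_side.png

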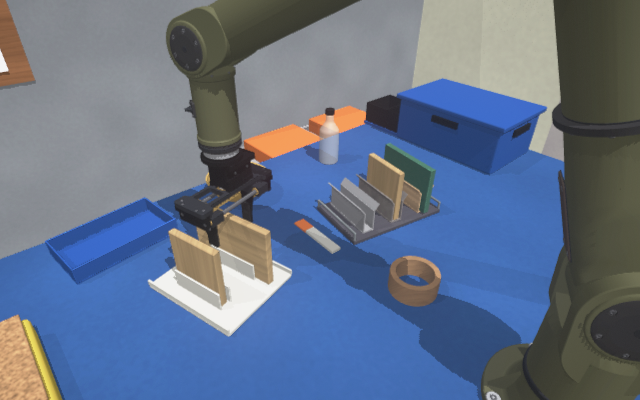

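The board (cols 305–349) sits about 2 mm right of the jaw middle (col 320). I'll correct that and close.

```bash
python3 -m pendant '[[[0,0,0],[0,0.002,0],-1],[[0,0,0],[0,0,0],-1],[[0,0,0],[0,0,0],1],[[0,0,0],[0,0,0],1],[[0,0,0],[0,0,0],1],[[0,0,0],[0,0,0],1],[[0,0,0],[0,0,0],1],[[0,0,0],[0,0,0],1]]' 40;  python3 -m pendant '[[[0,0,0],[0,0,0],1],[[0,0,0],[0,0,0],1],[[0,0,0],[0,0,0],1],[[0,0,0],[0,0,0],1]]'
```

```text
time: 4.4
position: [0.5901, 0.2049, 0.0966]
tool_rot: [-0.41, 3.115, 0.0]
ft_force: [0.3, 0.9, 1.1]
grip_width: 0.405
time: 4.9
position: [0.5901, 0.2049, 0.0966]
tool_rot: [-0.41, 3.115, 0.0]
ft_force: [-0.7, 0.3, 0.3]
grip_width: 0.178
```

```bash
python3 -m pendant '[[[0,0,0],[0,0,-0.005],1],[[0,0,0],[0,0,-0.01],1],[[0,0,0],[0,0,-0.015],1],[[0,0,0],[0,0,-0.025],1],[[0,0,0],[0,0,-0.03],1],[[0,0,0],[0,0,-0.03],1],[[0,0,0],[0,0,-0.02],1],[[0,0,0],[0,0,-0.015],1]]'; python3 -m pendant '[[[0,0,0],[0,0,0],1],[[0,0,0],[0,0,0],1]]'; python3 - <<'E'
from h import *
goal(-10.4,(.5505,-.107,.246)); grab('side','e'); grab('wrist','e')
E
```

```text
time: 5.9
position: [0.5905, 0.2049, 0.2488]
tool_rot: [-0.41, 3.113, 0.001]
ft_force: [0.3, 1.0, -3.5]
grip_width: 0.182
time: 6.15
position: [0.5896, 0.2048, 0.2457]
tool_rot: [0.41, -3.113, 0.001]
ft_force: [0.1, 0.3, -3.9]
grip_width: 0.18
pos [0.5896 0.2048 0.2457] tool x [-0.966 -0.259  0.001] z [-1.4e-03 -5.0e-04 -1.0e+00] w 0.18 F [ 0.1  0.3 -3.9] t 6.15
turn(deg,tool) [-0.03 -0.08 25.4 ] shift now-frame [ 1.185e-01 -2.910e-01 -1.000e-04] shift after-turn frame [-1.780e-02 -3.137e-01 -3.000e-04]
```

View pics/e_side.png

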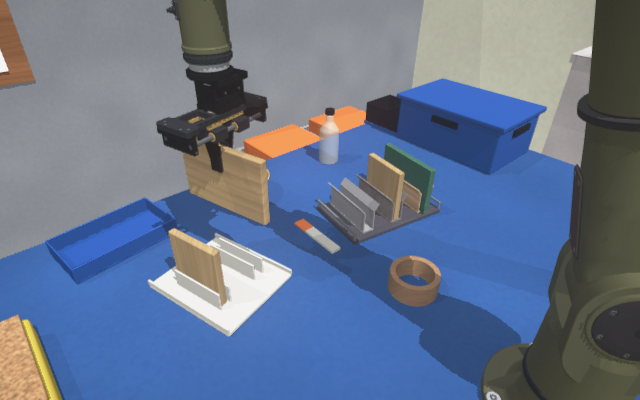

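View pics/e_wrist.png

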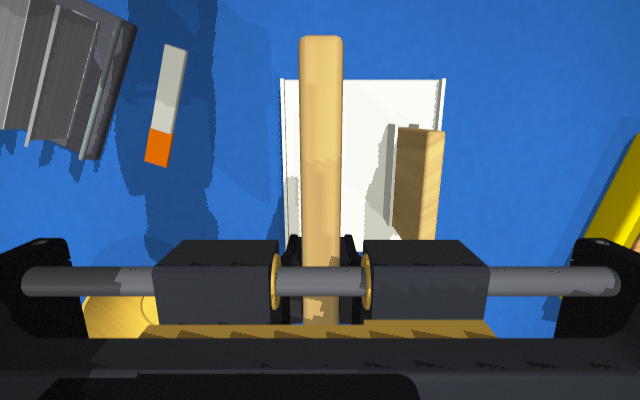

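The board is held upright and centred in the jaws (wrist cols 300–343). The short board is undisturbed in its slot. Next I turn and move over the rack's empty slot.

```bash
python3 -m pendant '[[[0,0,5.4],[0,0,0],1],[[0,0,7],[0,0,0],1],[[0,0,7],[0,0,0],1],[[0,0,6],[0,0,0],1],[[0,0,0],[0,0,0],1]]';  python3 -m pendant '[[[0,0,0],[0,-0.02,0],1],[[0,0,0],[-0.003,-0.045,0],1],[[0,0,0],[-0.003,-0.055,0],1],[[0,0,0],[-0.003,-0.055,0],1],[[0,0,0],[-0.003,-0.055,0],1],[[0,0,0],[-0.003,-0.045,0],1],[[0,0,0],[-0.003,-0.025,0],1],[[0,0,0],[0,-0.014,0],1]]'; python3 -m pendant '[[[0,0,0],[0,0,0],1],[[0,0,0],[0,0,0],1]]'; python3 - <<'E'
from h import *
goal(-10.4,(.5505,-.107,.246)); grab('side','f'); grab('wrist','f'); grab('top','f')
E
```

```text
time: 6.88
position: [0.5898, 0.2048, 0.2457]
tool_rot: [-0.283, -3.128, 0.001]
ft_force: [-0.1, -0.4, -2.7]
grip_width: 0.179
time: 7.88
position: [0.5499, -0.1104, 0.2467]
tool_rot: [-0.289, -3.128, 0.001]
ft_force: [0.4, 0.8, -3.2]
grip_width: 0.181
time: 8.12
position: [0.5512, -0.1055, 0.2464]
tool_rot: [-0.281, -3.129, -0.002]
ft_force: [0.8, 0.8, -3.9]
grip_width: 0.179
pos [ 0.5512 -0.1055  0.2464] tool x [-0.984  0.178  0.   ] z [-1.e-04  1.e-03 -1.e+00] w 0.179 F [ 0.8  0.8 -3.9] t 8.12
turn(deg,tool) [ 0.06 -0.02  0.13] shift now-frame [ 0.0005 -0.0016  0.0004] shift after-turn frame [ 0.0005 -0.0016  0.0004]
```

View pics/f_side.png

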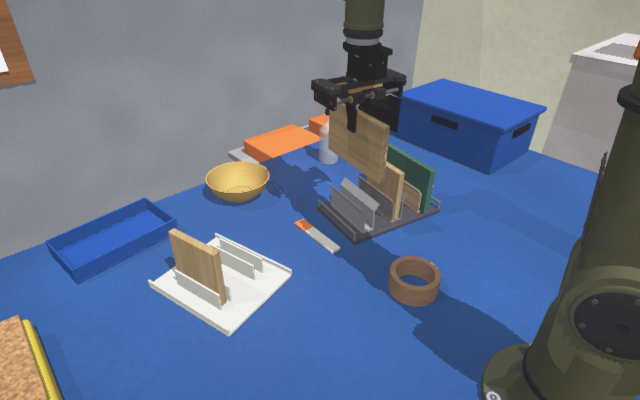

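View pics/f_wrist.png

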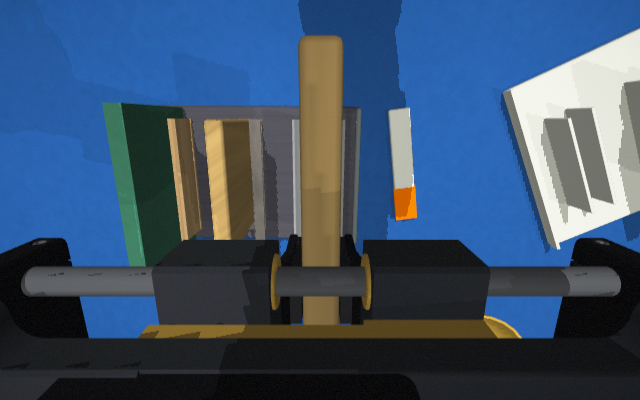

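View pics/f_top.png

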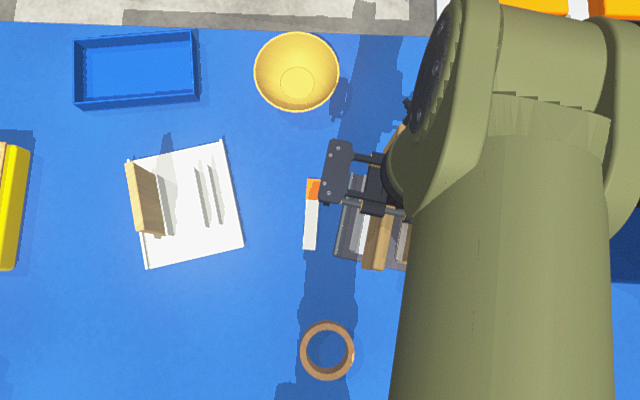

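```bash
python3 - <<'E'
from h import *
im=load('wrist','f'); P=cloud(im); s=monitor.get_state(); Rt=R.from_rotvec(s['tool_rot']).as_matrix(); L=(P-np.array(s['position']))@Rt
for r in (130,160,190,220):
    print(r,[(u,*np.round(1000*L[r,u,:2]).astype(int),round(1000*P[r,u,2])) for u in list(range(286,304,3))+list(range(339,362,3))])
r=slice(45,230)
b=(np.abs(P[...,2]-.29)<.008); b[235:]=0; b[:,:250]=0;b[:,400:]=0
for a in (60,120,180,220): 
    l=L[a][b[a]]; print('board',a,l[:,1].min().round(4),l[:,1].max().round(4))
print('board x max',L[b][:,0].max())
E
```

```text
130 [(286, np.int64(56), np.int64(-42), 12), (289, np.int64(56), np.int64(-39), 11), (292, np.int64(59), np.int64(-29), 82), (295, np.int64(59), np.int64(-26), 83), (298, np.int64(59), np.int64(-23), 78), (301, np.int64(66), np.int64(-7), 287), (339, np.int64(67), np.int64(7), 288), (342, np.int64(59), np.int64(22), 82), (345, np.int64(56), np.int64(30), 12), (348, np.int64(56), np.int64(34), 11), (351, np.int64(56), np.int64(37), 12), (354, np.int64(56), np.int64(41), 12), (357, np.int64(57), np.int64(42), 32), (360, np.int64(57), np.int64(46), 31)]
160 [(286, np.int64(19), np.int64(-43), 12), (289, np.int64(19), np.int64(-40), 10), (292, np.int64(19), np.int64(-36), 11), (295, np.int64(29), np.int64(-26), 82), (298, np.int64(28), np.int64(-23), 78), (301, np.int64(55), np.int64(-7), 287), (339, np.int64(55), np.int64(7), 288), (342, np.int64(29), np.int64(22), 83), (345, np.int64(19), np.int64(31), 11), (348, np.int64(20), np.int64(34), 11), (351, np.int64(20), np.int64(38), 11), (354, np.int64(20), np.int64(42), 11), (357, np.int64(22), np.int64(43), 32), (360, np.int64(18), np.in
[... 576 characters left out ...]
2)]
220 [(286, np.int64(-60), np.int64(-45), 11), (289, np.int64(-60), np.int64(-42), 10), (292, np.int64(-60), np.int64(-37), 11), (295, np.int64(-36), np.int64(-27), 83), (298, np.int64(-37), np.int64(-24), 81), (301, np.int64(31), np.int64(-8), 287), (339, np.int64(32), np.int64(7), 288), (342, np.int64(-36), np.int64(23), 82), (345, np.int64(-60), np.int64(32), 10), (348, np.int64(-60), np.int64(36), 10), (351, np.int64(-59), np.int64(40), 12), (354, np.int64(-53), np.int64(42), 31), (357, np.int64(-53), np.int64(46), 31), (360, np.int64(-63), np.int64(54), -1)]
board 60 -0.0079 0.008
board 120 -0.0079 0.0076
board 180 -0.008 0.0076
board 220 -0.0077 0.008
board x max 0.09893101327959976
```

Wrist depth puts the lips 1.5 mm to the −y side, which agrees with the top-view estimate. I'll make that correction and descend in stages, watching the force.

```bash
python3 -m pendant '[[[0,0,0],[0,-0.0016,0.015],1],[[0,0,0],[0,0,0.02],1],[[0,0,0],[0,0,0.02],1],[[0,0,0],[0,0,0.015],1],[[0,0,0],[0,0,0.008],1],[[0,0,0],[0,0,0],1],[[0,0,0],[0,0,0],1]]'; python3 - <<'E'
from h import *
goal(-10.4,(.5505,-.107,.1026)); im=grab('side','g'); cv2.imwrite('pics/g_z.png',cv2.resize(cv2.cvtColor(im['color'],cv2.COLOR_RGB2BGR)[80:260,290:470],None,fx=3.3,fy=3.3))
E
```

```text
time: 9.15
position: [0.5514, -0.1089, 0.1693]
tool_rot: [0.285, 3.127, 0.0]
ft_force: [0.1, 0.6, -3.4]
grip_width: 0.182
pos [ 0.5514 -0.1089  0.1693] tool x [-0.984  0.181 -0.001] z [ 1.4e-03 -1.0e-04 -1.0e+00] w 0.182 F [ 0.1  0.6 -3.4] t 9.15
turn(deg,tool) [ 0.01  0.08 -0.01] shift now-frame [0.0013 0.0017 0.0667] shift after-turn frame [0.0012 0.0017 0.0667]
```

View pics/g_z.png

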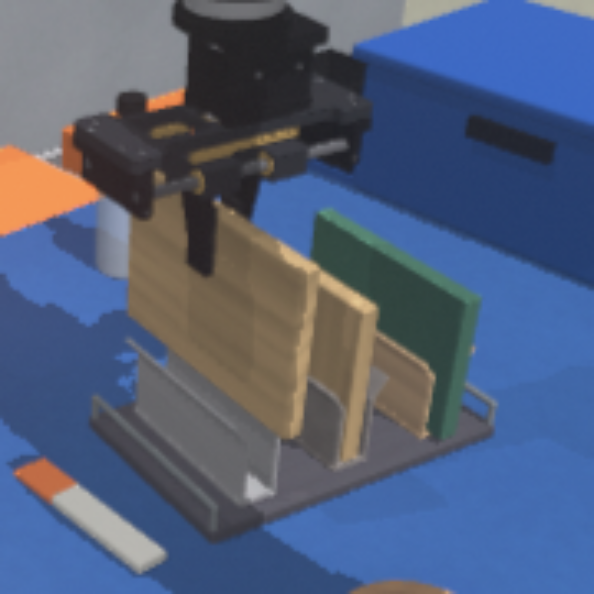

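```bash
python3 - <<'E'
from h import *
im=grab('wrist','g'); P=cloud(im)
for i in range(4): 
    s=monitor.get_state(); print(np.round(s['position'],4))
Rt=R.from_rotvec(s['tool_rot']).as_matrix(); L=(P-np.array(s['position']))@Rt
for a in (100,140,180,215):
    row=L[a]; z=P[a,:,2]
    m=(np.abs(z-.082)<.006)&(np.abs(row[:,1])<.035); bb=(np.abs(z-.212)<.01)&(np.abs(row[:,1])<.03)
    print(a,'lip',np.round(1000*row[m][:,1]),'board',np.round(1000*row[bb][[0,-1],1]) if bb.any() else None)
E
```

```text
[ 0.5514 -0.1088  0.1694]
[ 0.5514 -0.1088  0.1694]
[ 0.5514 -0.1088  0.1694]
[ 0.5514 -0.1088  0.1694]
100 lip [] board [-8.  8.]
140 lip [-26. -25. -24. -23. -22. -22. -21. -20. -20. -19.  20.  21.  21.  22.
  23.  23.  24.  25.  25.  26.  27.] board [-8.  7.]
180 lip [-26. -25. -24. -23. -22. -22. -21. -20. -20. -19.  20.  21.  22.  23.
  23.  24.  25.  25.  26.] board [-8.  7.]
215 lip [-25. -25. -24. -23. -22. -21. -21. -20. -19.  20.  21.  22.  22.  23.
  24.  25.  26.  26.] board [-8.  8.]
```

View pics/g_wrist.png

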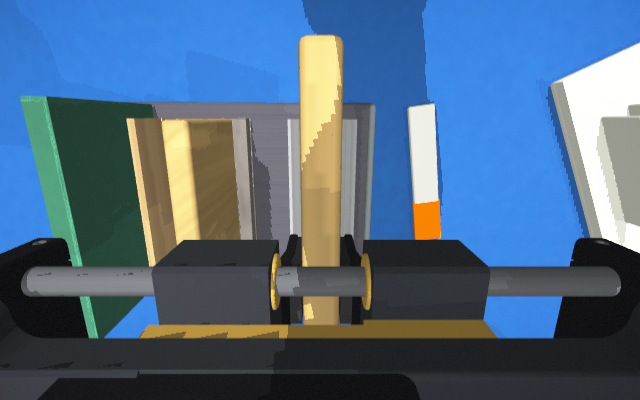

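The board is centred between the lips (−26…+26 mm against the board's ±8). Continuing down.

```bash
python3 -m pendant '[[[0,0,0],[0,0.0005,0.01],1],[[0,0,0],[0,0,0.015],1],[[0,0,0],[0,0,0.015],1],[[0,0,0],[0,0,0.01],1],[[0,0,0],[0,0,0.006],1],[[0,0,0],[0,0,0],1],[[0,0,0],[0,0,0],1]]'; python3 - <<'E'
from h import *
goal(-10.4,(.5505,-.107,.1026))
E
```

```text
time: 10.12
position: [0.5514, -0.1084, 0.1131]
tool_rot: [0.285, 3.128, 0.0]
ft_force: [0.0, 0.2, -4.1]
grip_width: 0.183
pos [ 0.5514 -0.1084  0.1131] tool x [-0.984  0.181 -0.001] z [ 0.0011 -0.     -1.    ] w 0.183 F [ 0.   0.2 -4.1] t 10.12
turn(deg,tool) [ 0.01  0.06 -0.01] shift now-frame [0.0011 0.0012 0.0105] shift after-turn frame [0.0011 0.0012 0.0105]
```

```bash
python3 -m pendant '[[[0,0,0],[0,0,0.003],1],[[0,0,0],[0,0,0.003],1],[[0,0,0],[0,0,0.002],1],[[0,0,0],[0,0,0],1],[[0,0,0],[0,0,0],1]]';python3 -m pendant '[[[0,0,0],[0,0,0.001],1],[[0,0,0],[0,0,0],1],[[0,0,0],[0,0,0],1]]';python3 -m pendant '[[[0,0,0],[0,0,0.001],1],[[0,0,0],[0,0,0],1],[[0,0,0],[0,0,0],1]]'
```

```text
time: 10.75
position: [0.551, -0.1083, 0.1046]
tool_rot: [0.285, 3.128, 0.0]
ft_force: [0.3, -0.2, -3.9]
grip_width: 0.184
time: 11.12
position: [0.551, -0.1082, 0.1036]
tool_rot: [0.285, 3.128, 0.0]
ft_force: [-0.6, 0.0, -3.5]
grip_width: 0.185
time: 11.5
position: [0.551, -0.1083, 0.1026]
tool_rot: [0.285, 3.128, 0.0]
ft_force: [0.3, -0.3, -3.7]
grip_width: 0.185
```

```bash
python3 -m pendant '[[[0,0,0],[0,0,0.001],1],[[0,0,0],[0,0,0],1],[[0,0,0],[0,0,0],1]]';python3 -m pendant '[[[0,0,0],[0,0,0.001],1],[[0,0,0],[0,0,0],1],[[0,0,0],[0,0,0],1]]'; python3 - <<'E'
from h import *
goal(-10.4,(.5505,-.107,.1026)); im=grab('side','k'); cv2.imwrite('pics/k_z.png',cv2.resize(cv2.cvtColor(im['color'],cv2.COLOR_RGB2BGR)[80:260,290:470],None,fx=3.3,fy=3.3))
E
```

```text
time: 11.88
position: [0.551, -0.1083, 0.1026]
tool_rot: [0.285, 3.128, 0.001]
ft_force: [-2.7, 1.8, 5.4]
grip_width: 0.18
time: 12.25
position: [0.551, -0.1083, 0.1025]
tool_rot: [0.285, 3.128, 0.001]
ft_force: [-6.5, 0.6, 11.2]
grip_width: 0.184
pos [ 0.551  -0.1083  0.1025] tool x [-0.984  0.181 -0.   ] z [ 5.e-04  7.e-04 -1.e+00] w 0.184 F [-6.5  0.6 11.2] t 12.25
turn(deg,tool) [ 0.05  0.02 -0.01] shift now-frame [ 0.0008  0.0012 -0.0001] shift after-turn frame [ 0.0008  0.0012 -0.0001]
```

View pics/k_z.png

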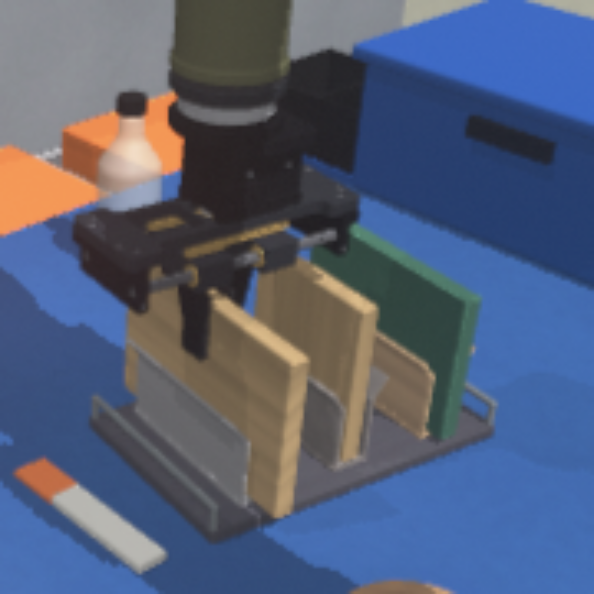

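Floor contact came at exactly the expected TCP height (0.1026) with +11 N. I'll ease off 1.5 mm, open and retreat.

```bash
python3 -m pendant '[[[0,0,0],[0,0,-0.0015],1],[[0,0,0],[0,0,0],1],[[0,0,0],[0,0,0],0.1],[[0,0,0],[0,0,0],0.1],[[0,0,0],[0,0,0],0.1],[[0,0,0],[0,0,0],0.1],[[0,0,0],[0,0,0],0.1],[[0,0,0],[0,0,0],0.1]]'; python3 -m pendant '[[[0,0,0],[0,0,0],0.1],[[0,0,0],[0,0,0],0.1]]'; python3 - <<'E'
from h import *
grab('wrist','m'); im=grab('side','m'); cv2.imwrite('pics/m_z.png',cv2.resize(cv2.cvtColor(im['color'],cv2.COLOR_RGB2BGR)[80:260,290:470],None,fx=3.3,fy=3.3))
E
```

```text
time: 13.3
position: [0.5509, -0.1083, 0.102]
tool_rot: [0.285, 3.129, 0.0]
ft_force: [-0.3, 0.1, 0.6]
grip_width: 0.451
time: 13.55
position: [0.5509, -0.1083, 0.1021]
tool_rot: [0.285, 3.129, 0.0]
ft_force: [-0.7, 0.4, 0.8]
grip_width: 0.453
```

View pics/m_wrist.png

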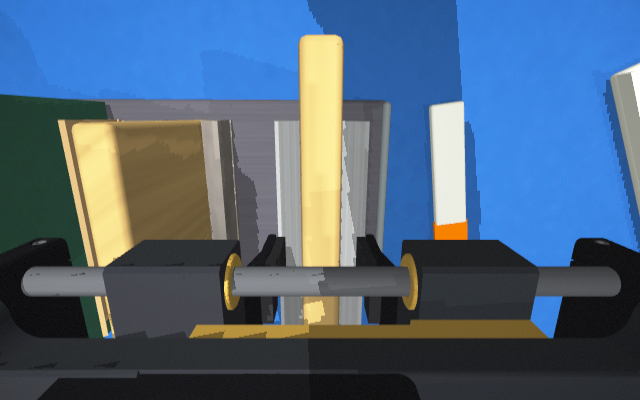

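The fingers are clear on both sides (finger inner edges near cols 285 and 357, board 300–342) and the board is upright. Retreating straight up, then aside so the cameras can check.

```bash
python3 -m pendant '[[[0,0,0],[0,0,-0.015],0.1],[[0,0,0],[0,0,-0.02],0.1],[[0,0,0],[0,0,-0.03],0.1],[[0,0,0],[0,0,-0.03],0.1],[[0,0,0],[0,0,-0.03],0.1],[[0,0,0],[0,0,-0.03],0.1]]'; python3 -m pendant '[[[0,0,0],[0,0.06,0],0.1],[[0,0,0],[0,0.06,0],0.1],[[0,0,0],[0,0.06,0],0.1],[[0,0,0],[0,0.06,0],0.1],[[0,0,0],[0,0.06,0],0.1],[[0,0,0],[0,0,0],0.1],[[0,0,0],[0,0,0],0.1]]'; python3 - <<'E'
from h import *
grab('top','n'); grab('side','n')
im=load('top','n'); P=cloud(im); I=load('side','n'); Q=cloud(I)
s=np.array([.5505,-.107]); a=np.radians(-10.4); ex=np.array([np.cos(a),np.sin(a)]); ey=np.array([-ex[1],ex[0]])
m=(np.abs(P[...,2]-.146)<.012)
l=P[m]; xy=(l[:,:2]-s); x=xy@ex; y=xy@ey; k=(np.abs(y)<.035)&(np.abs(x)<.16)
print('n',k.sum(),'x',x[k].min(),x[k].max(),'y',y[k].min(),y[k].max(),'top z',np.median(l[k,2]))
print(cv2.minAreaRect((l[k,:2]*1000).astype(np.float32)))
for nm,c,z in [('short',(.5623,.2973),.139),('racked',(.5253,-.1889),.145)]:
    k=(np.abs(P[...,2]-z)<.006)&(np.hypot(P[...,0]-c[0],P[...,1]-c[1])<.07); print(nm,cv2.minAreaRect((P[k][:,:2]*1000).astype(np.float32)))
# board left face in side view: tilt
d=Q.reshape(-1,3); x=(d[:,:2]-s)@ex; y=(d[:,:2]-s)@ey
for z0 in (.095,.11,.125,.14):
    k=(np.abs(d[:,2]-z0)<.004)&(np.abs(y)<.02)&(np.abs(x)<.09); print(z0,k.sum(),np.median(y[k]) if k.any() else None)
print(monitor.get_state()['ft_force'],monitor.get_state()['time'])
E
```

```text
time: 14.4
position: [0.551, -0.1084, 0.2594]
tool_rot: [0.285, 3.127, 0.0]
ft_force: [0.7, 0.4, -0.5]
grip_width: 0.448
time: 15.28
position: [0.6053, 0.1863, 0.2577]
tool_rot: [0.285, 3.128, -0.001]
ft_force: [0.8, -0.6, -0.5]
grip_width: 0.452
n 1205 x -0.0993708993909536 0.10077965191726367 y -0.008791281445689811 0.007700654307631049 top z 0.14511504134047715
((551.0897216796875, -107.6728286743164), (16.4507999420166, 200.14682006835938), 79.67822265625)
short ((562.0316162109375, 296.7803039550781), (119.46349334716797, 17.222118377685547), 15.64381217956543)
racked ((525.3224487304688, -188.78273010253906), (17.021093368530273, 119.56352996826172), 79.57462310791016)
0.095 133 0.004863568807837994
0.11 132 0.004679555644758832
0.125 137 0.004930906503794141
0.14 173 0.004660149292750626
[-0.35085672 -0.40178009 -0.3896482 ] 15.375
```

View pics/n_top.png

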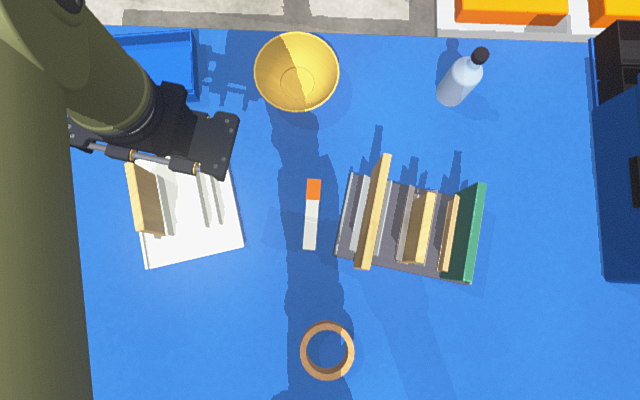

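View pics/n_side.png

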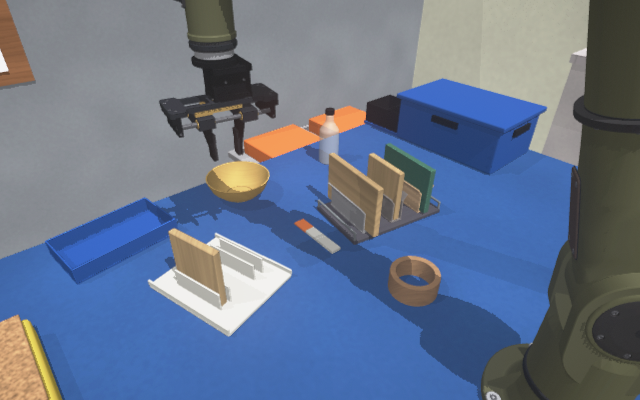

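The board stands in the empty slot (top view, roughly cols 355–390, rows 155–270). It is upright and fully down, the other boards are where they were, and the arm is clear.

```bash
python3 - <<'E'
from bench import order
print(order.close_job())
E
```

```text
the job is handed in; nothing more can be done
None
```

I lifted the longer board out of the wash stand and lowered it into the rack's empty slot, the one nearest the stand. I let go only after it touched the floor, then backed off and handed the job in at about 15.4 s.

**Last checks on the long board:**
- **Position:** its centre is about 1 mm from the slot's middle both along and across the slot.
- **Height:** the top edge measures 0.145 m against an expected 0.146 m, so it is fully down. Floor contact came at the expected tool height, with a contact force of about 11 N.
- **Alignment:** it is in line with the slot within 0.1°, and the side view shows no visible tilt.

**Everything else:** both other boards measured within 1 mm of where they started. The fingers were clear of everything and the force on the tool was near zero.

No check failed. The only disagreement was sideways position during the descent, where the arm's pose reading and the wrist camera differed by 1–2 mm. I followed the wrist camera, which was well inside the slot's clearance.

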